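# Fit-up swap: put each tube stub on its own base plate

### The job

The three steel workpieces stand on the wrong base plates. Swap them round so that each stands upright in the middle of the plate of its own shape (domed shell on the round plate, square tube on the square plate, oblong tube on the oblong plate), with the two tubes turned so that their sides run parallel to the sides of their plates; the firebrick is free for parking a piece on the way. Set the pieces down rather than dropping them, never tip one over, and leave the tin, the magnet and the hammer where they are.

Things in the scene. Friction and masses are not known exactly. Their poses are not given: they have to be found in the camera images.
- shell_mid (a point): Loose domed shell of bare steel, about 0.28 kg: an upright cylinder of 60 mm diameter with a rounded dome on top, 76 mm tall in all; straight side from 13 to 50 mm above its underside, two thin collars of 66 mm diameter round its foot (up to 13 mm). The point is on its axis, 38 mm above its underside; z is up when it stands; yaw does not matter. Starts upright on the square plate.
- square_tube_mid (a point): Loose stub of square steel tube, about 0.34 kg, standing on end: 50 x 50 mm outside, 60 mm tall, walls 4 mm, open through. The point is at its centre, 30 mm above its underside; x and y point square to its sides, z up. Starts upright on the oblong plate.
- oblong_tube_mid (a point): Loose stub of rectangular steel tube, about 0.38 kg, standing on end: 64 mm long (its x) by 34 mm wide (its y), 70 mm tall, walls 4 mm, open through. The point is at its centre, 35 mm above its underside; z up. Starts upright on the round plate.
- round_plate: Fixed round base plate of dark steel, 112 mm diameter, 10 mm thick, four dark bolt holes and a thin white circle marked in the middle. Origin at the centre of its underside, on the bench; target of the domed shell.
- square_plate: Fixed square base plate of dark steel, 105 x 105 mm, 10 mm thick, bolt holes in the corners, a thin white square marked in the middle. Origin at the centre of its underside, on the bench; x and y square to its sides; target of the square tube (any quarter turn).
- oblong_plate: Fixed oblong base plate of dark steel, 132 mm (its x) by 80 mm (its y), 10 mm thick, bolt holes in the corners, a thin white rectangle marked in the middle. Origin at the centre of its underside, on the bench; target of the oblong tube, long side along the plate's long side (either way round).
- firebrick: Fixed flat pale firebrick, 114 x 114 mm, 25 mm thick, empty at the start: the free spot. Origin at the centre of its underside, on the bench.
- paste_tin: Bystander, loose: closed round tin, 63 mm diameter, 46 mm tall. Origin at the centre of its underside.
- magnet: Bystander, loose: flat red triangular welding magnet, about 60 x 60 mm, 14 mm high, lying on the bench. Origin under its middle.
- hammer: Bystander, loose: hammer about 220 mm long lying on the bench. Origin under its middle, x towards the head.
Things that resemble listed ones, but are neither listed nor needed, are in the scene too. Leave any orange or yellow look-alike of the part that bears oblong_tube_mid alone.

How it is judged:
By the outcome, as a careful person would: the job done as asked, in the order asked, and still so for the second after the job is handed in, with the robot touching nothing.
It also fails if it takes over 109 s, if anything falls off the work surface, if the arm or the gripper's body presses on something with over 40 N, if the wrist force passes 120 N, or if a joint passes its speed limit or range.

### The arm

A 6-joint arm with a two-finger parallel gripper is mounted at the origin on the work surface. World frame = base frame: x ahead of the robot, y to its left, z up, the work surface at z = 0. Lengths are in m, angles in degrees, forces in N, time in s.
With the tool pointing down it reaches from about 0.3 to 0.75 m from the base axis. Payload 8.5 kg.
Tool frame: the origin (TCP) lies at the very end of the fingers, on their centre line; the grasp point (between the pads) lies 19 mm behind it; z points along the fingers, y is the line along which they close (so a half turn about z gives the same grasp; the last joint's range is limited). The gripper opens to 85 mm and grips with 20 to 120 N. Pads are 22 mm wide; open, the fingers measure 114 mm over their backs; the gripper's body (76 mm by 85 mm) begins 54 mm behind the grasp point. The pads swing forward as they close: fully open they stand 13 mm farther back than shut.
Start: joints at [63.409, 21.807, 74.336, -0, 83.858, -12.336], TCP at [0.135, 0.533, 0.231] pointing down, gripper open.
Joint ranges: [-178.18, 178.18], [-50.72, 133.34], [12.68, 142.11], [-81.47, 261.47], [9.98, 163.14], [-165.26, 165.26]. Speed limits (degrees/s): [136.94, 136.94, 180, 180, 180, 180].

### API

Orientations are given as a 3x3 rotation matrix whose columns are the frame's x, y, z axes.
In Python, from rig import env, imaging gives the robot as it stands. The module is installed in compiled form; this text tells all that it offers.
- The arm moves only by the tool arm_command, never from a script. Its arguments are lists of equal length, an entry for each row: "turn": the turn, a rotation vector about the tool's x, y, z in units of 5 degrees (1.0 is 5 degrees), a list of three; "xyz": the shift along the tool's x, y, z in units of 50 mm (1.0 is 50 mm), a list of three; "claw": the finger opening in mm, from 0 to 85.4. A call has 1 to 12 rows; each row shifts and turns the commanded pose from where the row before left it, along the tool's axes as they then stand; what a row does not reach is not made up. A row lasts 1/10 s, in which the tool goes at most 50 mm and 8.59 degrees, less where a joint would pass 70% of its speed; a pose out of reach is approached as far as the arm can. A call is refused whole if a number of a shift passes 1 or a number of a turn 1, either way. A call with a gripper value outside its range is refused whole. The fingers move at their own pace and stop on an object; "squeeze" is the grip in N (left out, the last holds). Time passes only in rows, so rows that do not move let the fingers close. It gives the time, the measured TCP pose, the force, the opening and the grip force at its end, in the units of the state.
- env.observe(): the state, without advancing time (a new reading comes with each control period).
- imaging.get_image(name): name is "scene" or "top" or "wrist"; returns (picture, depth): 420x560x3 uint8, blue, green, red; 420x560 float32, m along the optical axis (not along the pixel's ray), 0 where there is no reading.
- imaging.camera_info(name): a dict with "camera_matrix" (3x3 intrinsics, pixels), "rvec" (rotation vector, rad) and "tvec" (3), from world to camera coordinates, as OpenCV has them. Camera axes: x right, y down, z forward; pixel columns grow to the right and rows downward; lengths in m; the calibration is good to about 2 mm. A picture is of the moment at which its call begins: read the wrist's pose just before it. camera_info takes no time and is no camera call; for the wrist camera it gives the pose at the moment of the call.
- env.close_job(): hands the job in; it is judged then, once.
The state is a dict: "time_s": time; "q": joint angles; "qvel": joint speeds; "joint_efforts": joint torques, N m; "position": TCP position; "tool_rot": TCP orientation; "ft_force": force on the tool from outside, world axes, zero at the start; "wrist_torque": the same for the moment, N m; "grip_width": finger opening in m; "gripper_force": force on a finger pad.
Only numpy, scipy, OpenCV 4.12 (cv2) and the standard library are available. Lean on these libraries where they do the work, as an engineer would, in place of code of your own. Each camera call takes 0.05 s, during which the arm holds its last target. There are 200 camera calls.

## Working session

There is one attempt and no reset: what is moved stays moved. The work goes in short steps, Python scripts to look and compute and a tool call to move; the robot and the scene stay as the last step left them, time stands still between calls to the robot, and variables do not carry over. Pictures are saved under pics/ and viewed, at most 14 in all, crops included, and the job is handed in when it is done.

Besides the shell and the picture viewer there is one more tool, called after ">>>" by a JSON object that holds its "api" and its "payload". arm_command: Moves the arm, as the interface text tells. Its arguments: {"type":"object","properties":{"turn":{"type":"array"},"xyz":{"type":"array"},"claw":{"type":"array"},"squeeze":{"type":"number"}},"required":["turn","xyz","claw"]}

```bash
mkdir -p pics
cat > h.py <<'E'
import numpy as np, cv2
from rig import env, imaging
def grab(n,save=None):
    ci=imaging.camera_info(n); im,d=imaging.get_image(n)
    if save: cv2.imwrite('pics/'+save,im)
    np.savez('last_%s.npz'%n,im=im,d=d,K=ci['camera_matrix'],r=ci['rvec'],t=ci['tvec'])
def load(n):
    return np.load('last_%s.npz'%n)
def cloud(L):
    K=L['K'];d=L['d'];h,w=d.shape
    u,v=np.meshgrid(np.arange(w),np.arange(h))
    P=np.stack([(u-K[0,2])/K[0,0]*d,(v-K[1,2])/K[1,1]*d,d],-1)
    R=cv2.Rodrigues(L['r'])[0]
    return (P-L['t'].ravel())@R
def pix(L,uv,z):
    K=L['K'];R=cv2.Rodrigues(L['r'])[0];t=L['t'].ravel()
    c=-R.T@t
    uv=np.atleast_2d(uv).astype(float)
    ray=np.stack([(uv[:,0]-K[0,2])/K[0,0],(uv[:,1]-K[1,2])/K[1,1],np.ones(len(uv))],-1)@R
    return c+ray*((z-c[2])/ray[:,2])[:,None]
E
python3 - <<'E'
from h import *
grab('top','top0.png');grab('scene','scene0.png')
L=load('top');print(L['K'],-cv2.Rodrigues(L['r'])[0].T@L['t'].ravel())
print(env.observe())
E
```

```text
[[379.42583078   0.         281.44369523]
 [  0.         379.42583078 209.18373039]
 [  0.           0.           1.        ]] [0.37100665 0.05717726 1.05197519]
{'time_s': 0.1, 'q': array([ 6.34070817e+01,  2.18377899e+01,  7.43754466e+01, -2.36513360e-03,
        8.38599314e+01, -1.23354310e+01]), 'qvel': array([ 0.02738773, -0.01955378, -0.08061592,  0.10980712,  0.03496685,
        0.10825814]), 'joint_efforts': array([ 5.64252739e-03, -4.49210036e+01, -2.31652075e+01, -2.31215103e-05,
        3.69539513e-03,  2.71339849e-05]), 'position': array([0.13535106, 0.53283237, 0.23079656]), 'tool_rot': array([[-9.69199766e-01,  2.46275307e-01, -5.34956240e-04],
       [ 2.46275778e-01,  9.69199100e-01, -1.16029759e-03],
       [ 2.32726460e-04, -1.25630692e-03, -9.99999184e-01]]), 'ft_force': array([0.02803366, 0.07242496, 0.3521768 ]), 'wrist_torque': array([ 0.00799673, -0.01655235,  0.06621769]), 'gripper_force': 0.0, 'grip_width': 0.08553197891769973}
```

View pics/top0.png

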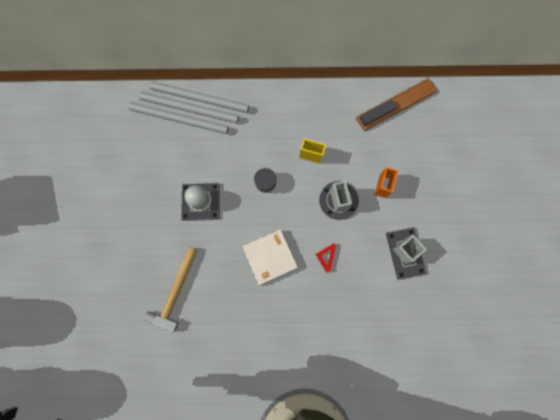

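View pics/scene0.png

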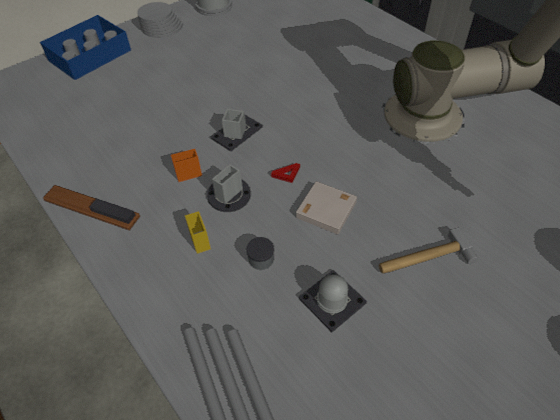

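Top view: the shell is at (197,197) on the square plate, the grey oblong tube at (340,197) on the round plate, and the square tube at (410,250) on the oblong plate. The brick is at (270,257). 
Possible mix-ups with the oblong tube are orange at (387,182), yellow at (313,150) and the grey square tube at (410,250). I choose the bare steel one at (340,197). The tin at (265,180) could be mistaken for the shell.

Run:
```python
from h import *
L=load('top');im=L['im']
cs=[(200,200),(340,200),(408,252),(270,257)]
t=[cv2.resize(im[v-28:v+28,u-37:u+37],(400,300),interpolation=cv2.INTER_CUBIC) for u,v in cs]
cv2.imwrite('pics/crop0.png',np.vstack([np.hstack(t[:2]),np.hstack(t[2:])]))
W=cloud(L)
def rect(name,u,v,r,z0,z1):
    m=np.zeros(W.shape[:2],bool);m[v-r:v+r,u-r:u+r]=1
    m&=(W[...,2]>z0)&(W[...,2]<z1)
    P=W[m];
    c,s,a=cv2.minAreaRect((P[:,:2]*1000).astype(np.float32));print(name,len(P),np.round(c,1),np.round(s,1),round(a,1),'mean',np.round(P.mean(0)*1000,1))
rect('shell>60',197,197,22,.06,.11)
rect('sqplate',201,202,26,.006,.016)
rect('obl top',340,197,24,.070,.09)
rect('round',340,200,26,.006,.016)
rect('sq top',410,250,24,.06,.08)
rect('oblplate',407,253,32,.006,.016)
rect('brick',270,257,34,.02,.032)
rect('orange',387,182,18,.03,.2);rect('yellow',313,150,18,.03,.2);rect('tin',265,180,18,.035,.2);rect('magnet',327,258,18,.008,.2)
```

```text
shell>60 374 [620.4 277. ] [54.8 56.3] 5.9 mean [618.  275.1  77.3]
sqplate 817 [619.2 270.8] [105.5 127.7] 1.3 mean [611.8 273.1  10.1]
obl top 150 [ 616.7 -112. ] [64.2 35. ] 11.6 mean [ 616.8 -111.8   78.5]
round 787 [ 608.1 -112.6] [111.1 145.2] 79.8 mean [ 610.4 -111.4   10.1]
sq top 169 [ 470.9 -289.5] [50.1 51.5] 38.7 mean [ 470.4 -289.4   68.4]
oblplate 1036 [ 462.8 -284.9] [131.5 147.5] 9.5 mean [ 459.3 -288.2   10.1]
brick 1775 [458.9  82.4] [113.9 113.9] 23.1 mean [458.2  82.3  24.9]
orange 305 [ 656.7 -242.7] [35.2 65.2] 71.4 mean [ 656.2 -241.8   56.9]
yellow 324 [752.8 -40.9] [64.1 35.5] 73.4 mean [751.8 -40.5  55.7]
tin 396 [671.6  93.2] [61.8 59.8] 31.7 mean [671.1  92.9  45.9]
magnet 262 [454.5 -82.5] [60. 60.] 29.3 mean [456.5 -73.4  13.8]
```

View pics/crop0.png

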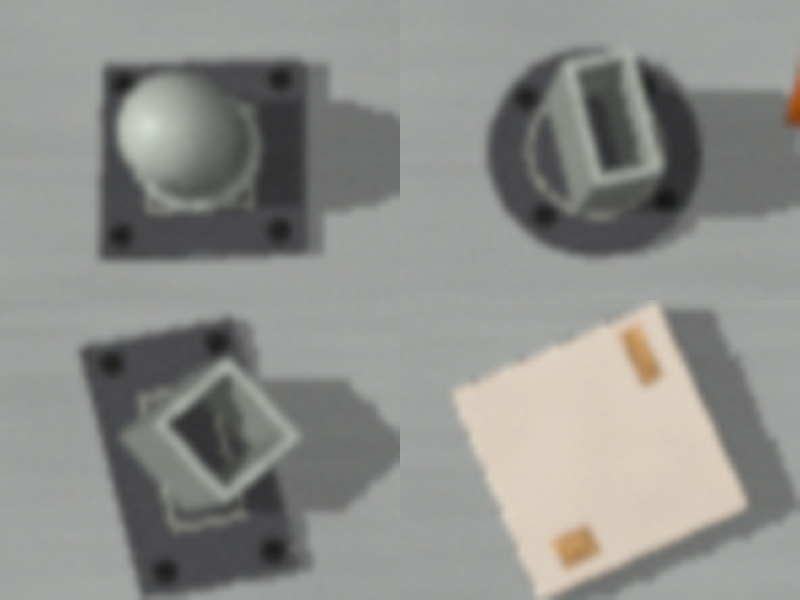

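The crop confirms the grey oblong tube on the round plate at (340,197). Next I refine the plate poses and the shell axis, and set up the move arithmetic.

```bash
cat >> h.py <<'E'
def plan(xyz,phi):
    """tool-frame shift (units 50mm) AFTER turning; turn about z (units 5deg); phi = heading of tool y, mod 180"""
    s=env.observe();R=s['tool_rot'];p=s['position']
    cur=np.degrees(np.arctan2(R[1,1],R[0,1]))
    q1n=np.degrees(np.arctan2(xyz[1],xyz[0]));q1=s['q'][0];q6=s['q'][5]
    best=None
    for k in (-2,-1,0,1,2):
        d=phi-cur+180*k; q6n=q6-d+(q1n-q1)
        if abs(q6n)<150 and abs(q6-d)<160 and (best is None or abs(d)<abs(best)): best=d
    d=best
    a=np.radians(cur+d); y=np.array([np.cos(a),np.sin(a),0]); z=np.array([0,0,-1.]); x=np.cross(y,z)
    e=np.array(xyz)-p
    tilt=np.array([R[:,1]@[0,0,-1.],-R[:,0]@[0,0,-1.]])
    print('t',s['time_s'],'pos',np.round(p,4),'phi',round(cur,2),'w',round(s['grip_width'],4),'f',np.round(s['ft_force'],1),'q6',round(q6),'tiltdeg',np.round(np.degrees(tilt),2))
    print('turnz units(5deg)',round(-d/5,3),' shift units(50mm) after turn',np.round([e@x/.05,e@y/.05,e@z/.05],3))
E
python3 - <<'E'
from h import *
from scipy.optimize import least_squares
L=load('top');W=cloud(L);im=L['im'].astype(int);g=im.mean(2)
def pl(name,u,v,r,dims,th0):
    m=np.zeros(W.shape[:2],np.uint8);s=np.s_[v-r:v+r,u-r:u+r]
    m[s]=((np.abs(W[...,2]-.010)<.003)&(g<100))[s]
    m=cv2.morphologyEx(m,cv2.MORPH_OPEN,np.ones((3,3),np.uint8))
    c=max(cv2.findContours(m,0,2)[0],key=cv2.contourArea)[:,0]
    P=pix(L,c,.010)[:,:2]*1000
    h=np.array(dims)/2
    def f(p):
        a=np.radians(p[2]);q=(P-p[:2])@np.array([[np.cos(a),-np.sin(a)],[np.sin(a),np.cos(a)]])
        if len(dims)==2:
            return (np.abs(q)-h+1.4).max(1)
        return np.hypot(*q.T)-h[0]+1.4
    o=least_squares(f,[*P.mean(0),th0],loss='soft_l1',f_scale=1.)
    print(name,len(P),np.round(o.x,1),'bbox',cv2.minAreaRect(P.astype(np.float32)),'med res',np.median(np.abs(o.fun)))
pl('sq',201,202,27,(105,105),1);pl('round',339,200,27,(112,),0);pl('obl',407,253,32,(132,80),10)
m=np.zeros(W.shape[:2],bool);m[175:220,175:220]=1;m&=W[...,2]>.064
P=W[m]*1000
o=least_squares(lambda p:np.linalg.norm(P-p[:3],axis=1)-p[3],[620,275,55,30],loss='soft_l1');print('shell',o.x.round(1))
plan((.62,.275,.15),90)
E
```

```text
sq 39 [618.5 289.6  17.5] bbox ((607.7003173828125, 242.7812042236328), (75.71410369873047, 33.57228088378906), 0.995051383972168) med res 3.547301703361336
round 51 [ 625.9 -110.3 1132.9] bbox ((585.0320434570312, -130.2466278076172), (39.79592514038086, 97.35078430175781), 22.755552291870117) med res 6.179309702826037
obl 59 [ 476.2 -284.9   15.3] bbox ((423.73065185546875, -298.33111572265625), (42.92299270629883, 80.16199493408203), 10.552009582519531) med res 6.525799781948161
shell [621.7 278.5  56.8  30.1]
t 0.1 pos [0.1354 0.5328 0.2308] phi 75.74 w 0.0855 f [0.  0.1 0.4] q6 -12 tiltdeg [0.07 0.01]
turnz units(5deg) -2.851  shift units(50mm) after turn [-9.693 -5.157  1.616]
```

Run:
```python
from h import *
L=load('top')
def q(c,u0,v0): return [( (c[0]+.5)/5.405-.5+u0-37, (c[1]+.5)/5.405-.5+v0-28)]
W=cloud(L);g=L['im'].astype(int).mean(2)
from scipy.optimize import least_squares
def pl(name,u,v,r,dims,th0):
    m=np.zeros(W.shape[:2],np.uint8);s=np.s_[v-r:v+r,u-r:u+r]
    m[s]=((np.abs(W[...,2]-.010)<.002)&(g<110))[s]
    m=cv2.morphologyEx(m,cv2.MORPH_OPEN,np.ones((3,3),np.uint8))
    v_,u_=np.nonzero(m); h=cv2.convexHull(np.stack([u_,v_],-1).astype(np.int32))[:,0]
    P=pix(L,h,.010)[:,:2]*1000
    print(name,len(u_),'rect',[np.round(x,1) for x in cv2.minAreaRect(P.astype(np.float32))],'circ',[np.round(x,1) for x in cv2.minEnclosingCircle(P.astype(np.float32))])
pl('sq',201,202,27,0,0);pl('round',339,200,27,0,0);pl('obl',407,253,32,0,0)
for n,cs,c0 in (('sq',[(105,63),(303,65),(303,255),(101,257)],(200,200)),('obl',[(-318+400,350),(232,318),(300,568),(148,597)],(408,252)),('rd',[(88,155),(301,155),(195,50),(195,253)],(340,200))):
    P=np.vstack([pix(L,q((a,b-300 if n=='obl' else b),*c0),.01)[:,:2]*1000 for a,b in cs]);print(n,P.round(1).tolist(),P.mean(0).round(1))
```

```text
sq 91 rect [array([607.8, 279.6]), array([74.4, 91.9]), np.float64(21.3)] circ [array([613. , 275.8]), np.float64(51.4)]
round 94 rect [array([ 587. , -117.6]), array([ 36.3, 100.6]), np.float64(6.1)] circ [array([ 601.8, -116. ]), np.float64(50.4)]
obl 148 rect [array([ 460.9, -291. ]), array([114.7,  73.6]), np.float64(16.0)] circ [array([ 461.9, -294.6]), np.float64(64.8)]
sq [[672.4, 329.3], [669.7, 225.2], [567.9, 223.5], [568.6, 327.6]] [619.7 276.4]
obl [[520.6, -240.4], [535.9, -319.1], [408.4, -341.9], [395.4, -264.2]] [ 465.1 -291.4]
rd [[616.4, -58.3], [614.6, -169.6], [672.5, -117.0], [563.5, -111.7]] [ 616.8 -114.1]
```

>>> {"api": "arm_command", "payload": {"turn": [[0,0,-0.95],[0,0,-0.95],[0,0,-0.95],[0,0,0],[0,0,0],[0,0,0],[0,0,0],[0,0,0],[0,0,0],[0,0,0],[0,0,0],[0,0,0]], "xyz": [[0,0,0],[0,0,0],[0,0,0],[-0.8,-0.6,0],[-0.8,-0.6,0],[-0.8,-0.6,0],[-0.8,-0.6,0],[-0.8,-0.6,0],[-0.8,-0.6,0],[-0.8,-0.6,0],[-0.8,-0.6,0],[0,0,0]], "claw": [85,85,85,85,85,85,85,85,85,85,85,85], "squeeze": 50}}

```text
time_s: 1.3
position: [0.4594, 0.2895, 0.2304]
tool_rot: [[-1.0, 0.006, 0.0], [0.006, 1.0, -0.001], [-0.0, -0.001, -1.0]]
ft_force: [-0.2, 0.5, -0.3]
grip_width: 0.0848
gripper_force: 0.0
```

>>> {"api": "arm_command", "payload": {"turn": [[0,0,0],[0,0,0],[0,0,0],[0,0,0],[0,0,0],[0,0,0]], "xyz": [[-0.8,-0.05,0],[-0.8,-0.05,0],[-0.8,-0.05,0],[-0.8,-0.05,0],[0,0,0],[0,0,0]], "claw": [85,85,85,85,85,85]}}

```text
time_s: 1.9
position: [0.6153, 0.2831, 0.2301]
tool_rot: [[-1.0, 0.0, -0.002], [0.0, 1.0, -0.0], [0.002, -0.0, -1.0]]
ft_force: [0.3, -0.2, -0.7]
grip_width: 0.0852
gripper_force: 0.0
```

Run:
```python
from h import *
grab('wrist','w1.png');L=load('wrist');print(L['K'][0,0],-cv2.Rodrigues(L['r'])[0].T@L['t'].ravel())
plan((.6215,.278,.024),90)
```

```text
373.08564113622054 [0.53693076 0.28315922 0.37321536]
t 1.95 pos [0.6147 0.2834 0.2309] phi 90.02 w 0.085 f [-0.2 -0.3 -0.3] q6 -75 tiltdeg [0.01 0.07]
turnz units(5deg) 0.004  shift units(50mm) after turn [-0.136 -0.108  4.137]
```

View pics/w1.png

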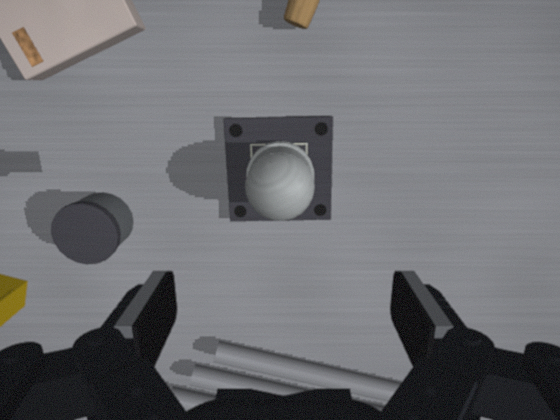

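The wrist view shows the shell at (280,180) on the square plate, with bolt holes at (236,130), (321,129), (240,211) and (320,210).

Run:
```python
from h import *
from scipy.optimize import least_squares
L=load('wrist')
print(pix(L,[(236,130),(321,129),(240,211),(320,210),(224,117),(333,116),(331,219),(229,221)],.01).round(4))
W=cloud(L);m=np.zeros(W.shape[:2],bool);m[140:225,240:320]=1;m&=(W[...,2]>.064)
P=W[m]*1000
o=least_squares(lambda p:np.linalg.norm(P-p[:3],axis=1)-p[3],[620,275,55,30],loss='soft_l1');print('shell',o.x.round(1))
```

```text
[[0.5783 0.2379 0.01  ]
 [0.5774 0.3196 0.01  ]
 [0.6606 0.2389 0.01  ]
 [0.6595 0.3211 0.01  ]
 [0.5661 0.227  0.01  ]
 [0.5652 0.3307 0.01  ]
 [0.6694 0.3328 0.01  ]
 [0.6715 0.2271 0.01  ]]
shell [620.8 280.3  56.4  30.6]
```

>>> {"api": "arm_command", "payload": {"turn": [[0,0,0],[0,0,0],[0,0,0],[0,0,0],[0,0,0],[0,0,0],[0,0,0],[0,0,0],[0,0,0],[0,0,0]], "xyz": [[-0.12,-0.08,0],[0,0,0.6],[0,0,0.6],[0,0,0.6],[0,0,0.6],[0,0,0.5],[0,0,0.5],[0,0,0.4],[0,0,0.2],[0,0,0]], "claw": [85,85,85,85,85,85,85,85,85,85]}}

```text
time_s: 2.95
position: [0.6207, 0.279, 0.0306]
tool_rot: [[-1.0, -0.0, -0.002], [-0.0, 1.0, -0.001], [0.002, -0.001, -1.0]]
ft_force: [-0.7, -0.2, -0.6]
grip_width: 0.085
gripper_force: 0.0
```

>>> {"api": "arm_command", "payload": {"turn": [[0,0,0],[0,0,0],[0,0,0],[0,0,0],[0,0,0],[0,0,0],[0,0,0],[0,0,0]], "xyz": [[0,0,0],[0,0,0],[0,0,0],[0,0,0],[0,0,0],[0,0,0],[0,0,0],[0,0,0]], "claw": [70,65,60,55,50,50,50,50]}}

```text
time_s: 3.75
position: [0.622, 0.2795, 0.0331]
tool_rot: [[-1.0, -0.0, 0.003], [-0.0, 1.0, 0.001], [-0.003, 0.001, -1.0]]
ft_force: [-1.8, 0.9, 6.0]
grip_width: 0.0587
gripper_force: 54.1
```

Gripped a little high, near the dome. I'll reopen and go lower.

>>> {"api": "arm_command", "payload": {"turn": [[0,0,0],[0,0,0],[0,0,0],[0,0,0],[0,0,0],[0,0,0],[0,0,0]], "xyz": [[0,0,0],[0,0,0],[0,0,0],[0,0,0.1],[0,0,0.08],[0,0,0],[0,0,0]], "claw": [70,76,76,76,76,76,76]}}

```text
time_s: 4.45
position: [0.6213, 0.279, 0.022]
tool_rot: [[-1.0, 0.0, -0.0], [0.0, 1.0, -0.0], [0.0, -0.0, -1.0]]
ft_force: [0.5, 0.0, 0.0]
grip_width: 0.0762
gripper_force: 0.0
```

>>> {"api": "arm_command", "payload": {"turn": [[0,0,0],[0,0,0],[0,0,0],[0,0,0],[0,0,0],[0,0,0],[0,0,0],[0,0,0]], "xyz": [[0,0,0],[0,0,0],[0,0,0],[0,0,0],[0,0,0],[0,0,0],[0,0,0],[0,0,0]], "claw": [70,65,60,55,50,50,50,50]}}

```text
time_s: 5.25
position: [0.6216, 0.2792, 0.0229]
tool_rot: [[-1.0, 0.0, 0.001], [0.0, 1.0, 0.0], [-0.001, 0.0, -1.0]]
ft_force: [-0.8, 1.6, 5.5]
grip_width: 0.0592
gripper_force: 54.2
```

>>> {"api": "arm_command", "payload": {"turn": [[0,0,0],[0,0,0],[0,0,0],[0,0,0],[0,0,0],[0,0,0],[0,0,0],[0,0,0]], "xyz": [[0,0,-0.1],[0,0,-0.2],[0,0,-0.4],[0,0,-0.5],[0,0,-0.5],[0,0,-0.3],[0,0,0],[0,0,0]], "claw": [50,50,50,50,50,50,50,50]}}

```text
time_s: 6.05
position: [0.6211, 0.2788, 0.1218]
tool_rot: [[-1.0, 0.0, -0.001], [0.0, 1.0, -0.0], [0.001, -0.0, -1.0]]
ft_force: [-0.9, -1.0, -3.3]
grip_width: 0.0591
gripper_force: 54.3
```

Run:
```python
from h import *
grab('wrist','w2.png')
plan((.459,.083,.122),90)
```

```text
t 6.1 pos [0.6208 0.2788 0.1211] phi 89.99 w 0.0587 f [ 0.3  0.2 -2.9] q6 -76 tiltdeg [0.04 0.12]
turnz units(5deg) -0.002  shift units(50mm) after turn [ 3.237 -3.915 -0.018]
```

View pics/w2.png

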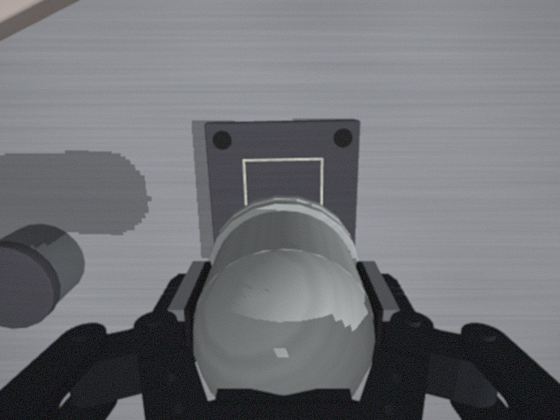

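>>> {"api": "arm_command", "payload": {"turn": [[0,0,0],[0,0,0],[0,0,0],[0,0,0],[0,0,0],[0,0,0],[0,0,0],[0,0,0],[0,0,0],[0,0,0],[0,0,0],[0,0,0]], "xyz": [[0.2,-0.24,0],[0.4,-0.49,0],[0.44,-0.53,0],[0.44,-0.53,0],[0.44,-0.53,0],[0.44,-0.53,0],[0.4,-0.49,0],[0.3,-0.36,0],[0.18,-0.22,0],[0,0,0],[0,0,0],[0,0,0]], "claw": [50,50,50,50,50,50,50,50,50,50,50,50]}}

```text
time_s: 7.3
position: [0.46, 0.0836, 0.1222]
tool_rot: [[-1.0, -0.001, 0.0], [-0.001, 1.0, 0.0], [-0.0, 0.0, -1.0]]
ft_force: [-0.7, 1.1, -1.8]
grip_width: 0.0591
gripper_force: 54.4
```

>>> {"api": "arm_command", "payload": {"turn": [[0,0,0],[0,0,0],[0,0,0],[0,0,0],[0,0,0],[0,0,0],[0,0,0],[0,0,0]], "xyz": [[0,0,0.3],[0,0,0.4],[0,0,0.4],[0,0,0.3],[0,0,0.14],[0,0,0.06],[0,0,0],[0,0,0]], "claw": [50,50,50,50,50,50,50,50]}}

```text
time_s: 8.1
position: [0.4598, 0.0831, 0.0429]
tool_rot: [[-1.0, -0.0, 0.001], [-0.0, 1.0, -0.0], [-0.001, -0.0, -1.0]]
ft_force: [0.4, 0.1, -3.2]
grip_width: 0.0586
gripper_force: 54.4
```

>>> {"api": "arm_command", "payload": {"turn": [[0,0,0],[0,0,0],[0,0,0],[0,0,0],[0,0,0]], "xyz": [[0,0,0.03],[0,0,0.03],[0,0,0.03],[0,0,0.01],[0,0,0]], "claw": [50,50,50,50,50]}}

```text
time_s: 8.6
position: [0.4595, 0.083, 0.0378]
tool_rot: [[-1.0, 0.0, 0.001], [0.0, 1.0, -0.0], [-0.001, -0.0, -1.0]]
ft_force: [-1.4, 0.4, 5.1]
grip_width: 0.0588
gripper_force: 55.3
```

>>> {"api": "arm_command", "payload": {"turn": [[0,0,0],[0,0,0],[0,0,0],[0,0,0],[0,0,0],[0,0,0],[0,0,0],[0,0,0],[0,0,0],[0,0,0],[0,0,0]], "xyz": [[0,0,0],[0,0,0],[0,0,0],[0,0,0],[0,0,-0.2],[0,0,-0.5],[0,0,-0.7],[0,0,-0.9],[0,0,-0.9],[0,0,-0.6],[0,0,0]], "claw": [64,70,80,85,85,85,85,85,85,85,85]}}

```text
time_s: 9.7
position: [0.4607, 0.083, 0.2319]
tool_rot: [[-1.0, -0.0, 0.009], [-0.0, 1.0, -0.001], [-0.009, -0.001, -1.0]]
ft_force: [-0.1, 1.2, 0.3]
grip_width: 0.0852
gripper_force: 0.0
```

Run:
```python
from h import *
plan((.471,-.29,.23),38.7)
plan((.471,-.29,.23),128.7)
```

```text
t 9.7 pos [0.4607 0.083  0.2319] phi 90.01 w 0.0852 f [-0.1  1.2  0.3] q6 -94 tiltdeg [ 0.04 -0.51]
turnz units(5deg) 10.261  shift units(50mm) after turn [-5.951 -4.503  0.039]
t 9.7 pos [0.4607 0.083  0.2319] phi 90.01 w 0.0852 f [-0.1  1.2  0.3] q6 -94 tiltdeg [ 0.04 -0.51]
turnz units(5deg) 28.261  shift units(50mm) after turn [-4.503  5.951  0.039]
```

>>> {"api": "arm_command", "payload": {"turn": [[0,0,0.95],[0,0,0.95],[0,0,0.95],[0,0,0.95],[0,0,0.95],[0,0,0.95],[0,0,0.95],[0,0,0.95],[0,0,0.95],[0,0,0.95],[0,0,0.76],[0,0,0]], "xyz": [[0,0,0],[0,0,0],[0,0,0],[0,0,0],[0,0,0],[0,0,0],[0,0,0],[0,0,0],[0,0,0],[0,0,0],[0,0,0],[0,0,0]], "claw": [85,85,85,85,85,85,85,85,85,85,85,85]}}

```text
time_s: 10.9
position: [0.459, 0.0831, 0.227]
tool_rot: [[-0.625, 0.781, -0.001], [0.781, 0.625, 0.0], [0.001, -0.001, -1.0]]
ft_force: [0.0, -0.4, 0.3]
grip_width: 0.0849
gripper_force: 0.0
```

>>> {"api": "arm_command", "payload": {"turn": [[0,0,0],[0,0,0],[0,0,0],[0,0,0],[0,0,0],[0,0,0],[0,0,0],[0,0,0],[0,0,0],[0,0,0],[0,0,0],[0,0,0]], "xyz": [[-0.4,-0.3,0],[-0.6,-0.46,0],[-0.7,-0.53,0],[-0.7,-0.53,0],[-0.7,-0.53,0],[-0.7,-0.53,0],[-0.7,-0.53,0],[-0.6,-0.45,0],[-0.5,-0.38,0],[-0.3,-0.23,0],[0,0,0],[0,0,0]], "claw": [85,85,85,85,85,85,85,85,85,85,85,85]}}

```text
time_s: 12.1
position: [0.4693, -0.2861, 0.2271]
tool_rot: [[-0.626, 0.78, -0.0], [0.78, 0.626, 0.001], [0.001, 0.0, -1.0]]
ft_force: [0.4, -0.3, 0.1]
grip_width: 0.0849
gripper_force: 0.0
```

Run:
```python
from h import *
plan((.471,-.29,.025),38.7)
grab('wrist','w3.png')
L=load('wrist');W=cloud(L)
m=(W[...,2]>.062)&(W[...,2]<.078)&(np.hypot(W[...,0]-.471,W[...,1]+.29)<.05)
P=W[m][:,:2].astype(np.float32)*1000;print(len(P),cv2.minAreaRect(P))
```

```text
t 12.1 pos [ 0.4693 -0.2861  0.2271] phi 38.74 w 0.0849 f [ 0.4 -0.3  0.1] q6 -82 tiltdeg [-0.01  0.06]
turnz units(5deg) 0.008  shift units(50mm) after turn [-0.082 -0.022  4.042]
1320 ((470.5423889160156, -288.09552001953125), (50.12675476074219, 50.120826721191406), 38.83934783935547)
```

View pics/w3.png

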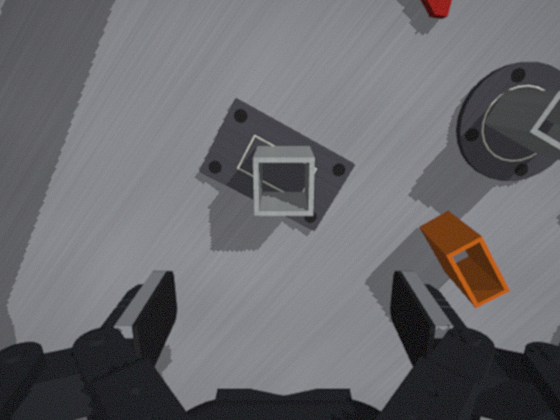

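Run:
```python
from h import *
L=load('wrist')
P=pix(L,[(240,116),(338,170),(215,167),(311,217),(237,98),(354,164),(199,172),(315,231)],.01)[:,:2];print(P.round(4).tolist(),P[:4].mean(0),P[4:].mean(0))
for a,b in((0,1),(2,3),(4,5),(6,7)): print(np.degrees(np.arctan2(*(P[b]-P[a])[::-1])))
plan((.4707,-.2887,.025),38.8)
```

```text
[[0.4058, -0.273], [0.5122, -0.2542], [0.4159, -0.3276], [0.5231, -0.3085], [0.3938, -0.2616], [0.5205, -0.2399], [0.4066, -0.3416], [0.5362, -0.3177]] [ 0.46424823 -0.29082823] [ 0.46426897 -0.29019958]
9.994162753274285
10.098009950509411
9.732066253914184
10.41478522601192
t 12.15 pos [ 0.4694 -0.2857  0.2273] phi 38.78 w 0.0852 f [-0.1  0.8 -0.9] q6 -82 tiltdeg [-0.01  0.04]
turnz units(5deg) -0.005  shift units(50mm) after turn [-0.064 -0.017  4.046]
```

>>> {"api": "arm_command", "payload": {"turn": [[0,0,0],[0,0,0],[0,0,0],[0,0,0],[0,0,0],[0,0,0],[0,0,0],[0,0,0],[0,0,0],[0,0,0]], "xyz": [[-0.06,-0.01,0],[0,0,0.6],[0,0,0.6],[0,0,0.6],[0,0,0.6],[0,0,0.5],[0,0,0.5],[0,0,0.4],[0,0,0.22],[0,0,0]], "claw": [85,85,85,85,85,85,85,85,85,85]}}

```text
time_s: 13.15
position: [0.4707, -0.2888, 0.0255]
tool_rot: [[-0.626, 0.78, -0.002], [0.78, 0.626, 0.001], [0.002, -0.0, -1.0]]
ft_force: [0.1, 0.3, 0.3]
grip_width: 0.0852
gripper_force: 0.0
```

>>> {"api": "arm_command", "payload": {"turn": [[0,0,0],[0,0,0],[0,0,0],[0,0,0],[0,0,0],[0,0,0],[0,0,0],[0,0,0],[0,0,0]], "xyz": [[0,0,0],[0,0,0],[0,0,0],[0,0,0],[0,0,0],[0,0,0],[0,0,0],[0,0,0],[0,0,0]], "claw": [70,62,56,52,48,42,40,40,40]}}

```text
time_s: 14.05
position: [0.4713, -0.2897, 0.0271]
tool_rot: [[-0.625, 0.781, 0.001], [0.781, 0.625, -0.001], [-0.001, 0.001, -1.0]]
ft_force: [-0.2, 2.3, 6.4]
grip_width: 0.0492
gripper_force: 52.3
```

>>> {"api": "arm_command", "payload": {"turn": [[0,0,0],[0,0,0],[0,0,0],[0,0,0],[0,0,0],[0,0,0],[0,0,0],[0,0,0],[0,0,0]], "xyz": [[0,0,-0.1],[0,0,-0.2],[0,0,-0.4],[0,0,-0.5],[0,0,-0.5],[0,0,-0.5],[0,0,-0.4],[0,0,-0.2],[0,0,0]], "claw": [40,40,40,40,40,40,40,40,40]}}

```text
time_s: 14.95
position: [0.471, -0.2898, 0.1675]
tool_rot: [[-0.625, 0.781, 0.001], [0.781, 0.625, -0.001], [-0.002, 0.0, -1.0]]
ft_force: [-0.2, 0.1, -4.4]
grip_width: 0.0491
gripper_force: 52.7
```

>>> {"api": "arm_command", "payload": {"turn": [[0,0,0.5],[0,0,0.95],[0,0,0.95],[0,0,0.95],[0,0,0.95],[0,0,0.95],[0,0,0.95],[0,0,0.85],[0,0,0.5],[0,0,0],[0,0,0]], "xyz": [[0,0,0],[0,0,0],[0,0,0],[0,0,0],[0,0,0],[0,0,0],[0,0,0],[0,0,0],[0,0,0],[0,0,0],[0,0,0]], "claw": [40,40,40,40,40,40,40,40,40,40,40]}}

```text
time_s: 16.05
position: [0.4705, -0.2894, 0.1654]
tool_rot: [[-0.018, 1.0, -0.001], [1.0, 0.018, 0.001], [0.001, -0.001, -1.0]]
ft_force: [-0.5, 0.0, -4.1]
grip_width: 0.0495
gripper_force: 52.7
```

Run:
```python
from h import *
from scipy.optimize import least_squares
plan((.6193,.2783,.16),1.0)
grab('top','top1.png')
L=load('top');im=L['im']
cv2.imwrite('pics/crop1.png',cv2.resize(im[165:240,165:265],(800,600),interpolation=cv2.INTER_CUBIC))
W=cloud(L);m=np.zeros(W.shape[:2],bool);m[225:285,235:305]=1;m&=(W[...,2]>.079)
P=W[m]*1000
o=least_squares(lambda p:np.linalg.norm(P-p[:3],axis=1)-p[3],[460,83,71,30],loss='soft_l1');print('shell',len(P),o.x.round(1))
```

```text
t 16.05 pos [ 0.4705 -0.2894  0.1654] phi 1.01 w 0.0495 f [-0.5  0.  -4.1] q6 -45 tiltdeg [0.08 0.07]
turnz units(5deg) 0.003  shift units(50mm) after turn [11.3    3.173  0.108]
shell 663 [473.6 129.5 383.4 294.1]
```

View pics/crop1.png

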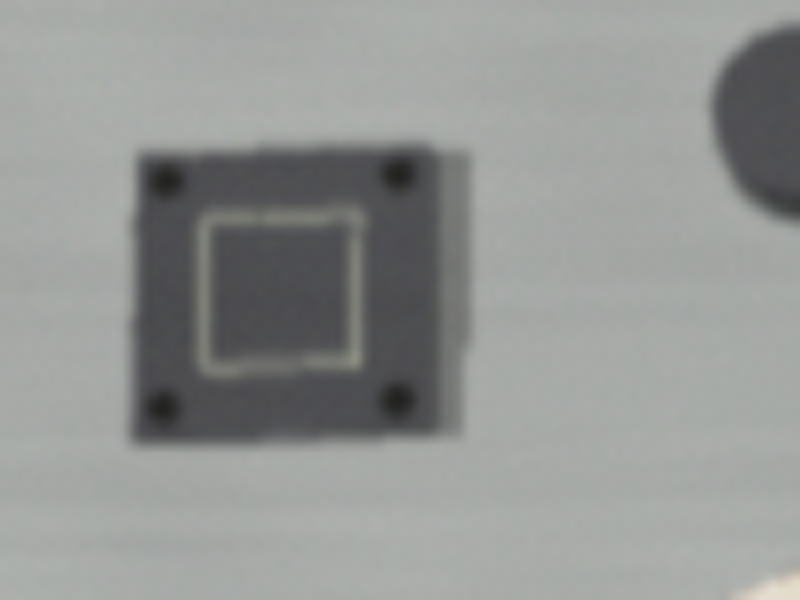

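Empty square plate: bolt holes at crop (165,180), (398,174), (162,407) and (397,401), with the marking centred at (281,292).

Run:
```python
from h import *
L=load('top')
P=pix(L,[(165+(a+.5)/8-.5,165+(b+.5)/8-.5) for a,b in((165,180),(398,174),(162,407),(397,401))],.01)[:,:2];print(P.round(4).tolist(),P.mean(0))
print([np.degrees(np.arctan2(*(P[a]-P[b])[::-1])) for a,b in((0,1),(2,3),(0,2),(1,3))])
```

```text
[[0.6611, 0.32], [0.6619, 0.2374], [0.5789, 0.3181], [0.5797, 0.2362]] [0.62042055 0.27790007]
[np.float64(90.61923295469892), np.float64(90.55827191750366), np.float64(1.292284861907938), np.float64(0.8672730208666379)]
```

>>> {"api": "arm_command", "payload": {"turn": [[0,0,0],[0,0,0],[0,0,0],[0,0,0],[0,0,0],[0,0,0],[0,0,0],[0,0,0],[0,0,0],[0,0,0],[0,0,0],[0,0,0]], "xyz": [[0.3,0.09,0],[0.5,0.15,0],[0.7,0.2,0],[0.8,0.22,0],[0.8,0.22,0],[0.8,0.22,0],[0.8,0.22,0],[0.8,0.22,0],[0.8,0.22,0],[0.8,0.22,0],[0.8,0.22,0],[0.6,0.17,0]], "claw": [40,40,40,40,40,40,40,40,40,40,40,40]}}

```text
time_s: 17.3
position: [0.5819, 0.1406, 0.1662]
tool_rot: [[-0.019, 1.0, -0.0], [1.0, 0.019, 0.001], [0.001, -0.0, -1.0]]
ft_force: [0.9, -1.6, -2.6]
grip_width: 0.0494
gripper_force: 52.7
```

>>> {"api": "arm_command", "payload": {"turn": [[0,0,0],[0,0,0],[0,0,0],[0,0,0],[0,0,0],[0,0,0],[0,0,0]], "xyz": [[0.7,0.2,0],[0.7,0.2,0],[0.6,0.18,0],[0.5,0.15,0],[0.3,0.09,0],[0,0,0],[0,0,0]], "claw": [40,40,40,40,40,40,40]}}

```text
time_s: 18.0
position: [0.6203, 0.2784, 0.1658]
tool_rot: [[-0.018, 1.0, -0.001], [1.0, 0.018, -0.0], [-0.0, -0.001, -1.0]]
ft_force: [-1.0, -0.9, -3.5]
grip_width: 0.0496
gripper_force: 53.0
```

Run:
```python
from h import *
plan((.6190,.2785,.027),1.0)
grab('wrist','w4.png')
```

```text
t 18.0 pos [0.6203 0.2784 0.1658] phi 1.01 w 0.0496 f [-1.  -0.9 -3.5] q6 13 tiltdeg [ 0.06 -0.03]
turnz units(5deg) 0.002  shift units(50mm) after turn [ 0.003 -0.027  2.777]
```

View pics/w4.png

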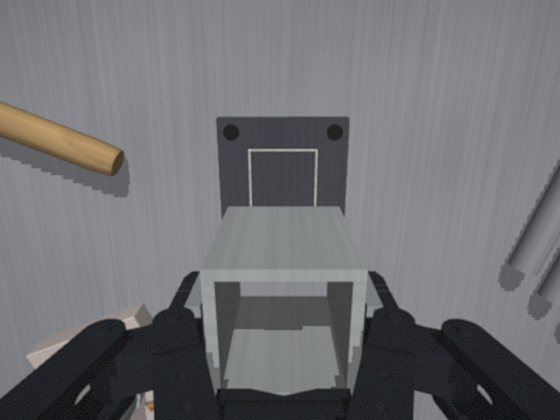

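>>> {"api": "arm_command", "payload": {"turn": [[0,0,0],[0,0,0],[0,0,0],[0,0,0],[0,0,0],[0,0,0],[0,0,0],[0,0,0],[0,0,0],[0,0,0]], "xyz": [[0,0,0.3],[0,0,0.5],[0,0,0.5],[0,0,0.5],[0,0,0.4],[0,0,0.3],[0,0,0.12],[0,0,0.05],[0,0,0.03],[0,0,0]], "claw": [40,40,40,40,40,40,40,40,40,40]}}

```text
time_s: 19.05
position: [0.6214, 0.278, 0.0321]
tool_rot: [[-0.017, 1.0, 0.001], [1.0, 0.017, 0.0], [0.0, 0.001, -1.0]]
ft_force: [-0.3, 0.6, -4.5]
grip_width: 0.0496
gripper_force: 52.9
```

>>> {"api": "arm_command", "payload": {"turn": [[0,0,0],[0,0,0],[0,0,0],[0,0,0]], "xyz": [[0,0,0.03],[0,0,0.02],[0,0,0],[0,0,0]], "claw": [40,40,40,40]}}

```text
time_s: 19.45
position: [0.621, 0.278, 0.0289]
tool_rot: [[-0.016, 1.0, 0.0], [1.0, 0.016, 0.0], [0.0, 0.0, -1.0]]
ft_force: [0.0, 0.6, -3.5]
grip_width: 0.0493
gripper_force: 52.9
```

>>> {"api": "arm_command", "payload": {"turn": [[0,0,0],[0,0,0],[0,0,0],[0,0,0]], "xyz": [[0,-0.02,0.03],[0,0,0.02],[0,0,0],[0,0,0]], "claw": [40,40,40,40]}}

```text
time_s: 19.85
position: [0.6201, 0.278, 0.0272]
tool_rot: [[-0.017, 1.0, 0.001], [1.0, 0.017, 0.0], [0.0, 0.001, -1.0]]
ft_force: [-3.3, -0.8, 5.3]
grip_width: 0.0495
gripper_force: 53.7
```

Contact with the plate. Release and rise, then move towards the oblong tube.

>>> {"api": "arm_command", "payload": {"turn": [[0,0,0],[0,0,0],[0,0,0],[0,0,0],[0,0,0],[0,0,0],[0,0,0],[0,0,0],[0,0,0],[0,0,0],[0,0,0]], "xyz": [[0,0,0],[0,0,0],[0,0,0],[0,0,0],[0,0,-0.2],[0,0,-0.5],[0,0,-0.8],[0,0,-0.9],[0,0,-0.9],[0,0,-0.7],[0,0,0]], "claw": [55,62,70,80,85,85,85,85,85,85,85]}}

```text
time_s: 20.95
position: [0.6214, 0.2784, 0.2334]
tool_rot: [[-0.017, 1.0, 0.011], [1.0, 0.017, 0.003], [0.003, 0.011, -1.0]]
ft_force: [0.2, -0.6, -0.6]
grip_width: 0.085
gripper_force: 0.0
```

Run:
```python
from h import *
grab('wrist','w5.png')
L=load('wrist');W=cloud(L)
def top(c,z0,z1):
    m=(W[...,2]>z0)&(W[...,2]<z1)&(np.hypot(W[...,0]-c[0],W[...,1]-c[1])<.05)
    P=W[m][:,:2].astype(np.float32)*1000;print(len(P),cv2.minAreaRect(P))
top((.62,.278),.062,.078)
plan((.6167,-.112,.23),101.6)
```

```text
1314 ((619.3214721679688, 279.05535888671875), (49.94282913208008, 50.05765914916992), 1.14578378200531)
t 21.0 pos [0.6206 0.2782 0.2298] phi 0.95 w 0.0848 f [ 0.9  0.5 -1.4] q6 13 tiltdeg [-0.34  0.08]
turnz units(5deg) 15.87  shift units(50mm) after turn [-1.645e+00  7.628e+00 -5.000e-03]
```

View pics/w5.png

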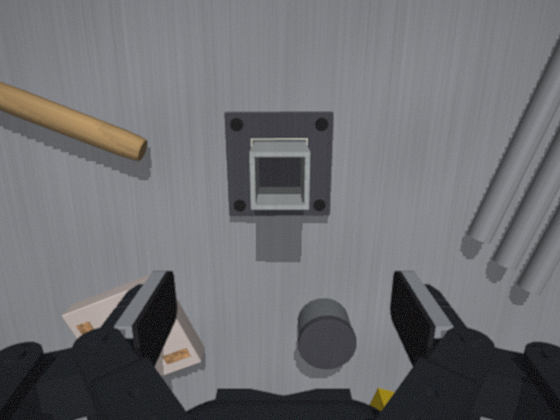

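Run:
```python
from h import *
L=load('wrist')
P=pix(L,[(237,125),(322,125),(240,205),(320,205)],.01);print(P.round(4).tolist(),P.mean(0))
```

```text
[[0.5776, 0.3185, 0.01], [0.6598, 0.3198, 0.01], [0.5791, 0.2374, 0.01], [0.6616, 0.2385, 0.01]] [0.61952059 0.27854316 0.01      ]
```

>>> {"api": "arm_command", "payload": {"turn": [[0,0,0.99],[0,0,0.99],[0,0,0.99],[0,0,0.99],[0,0,0.99],[0,0,0.99],[0,0,0.99],[0,0,0.99],[0,0,0.99],[0,0,0.99],[0,0,0.99],[0,0,0.99]], "xyz": [[0,0,0],[0,0,0],[0,0,0],[0,0,0],[0,0,0],[0,0,0],[0,0,0],[0,0,0],[0,0,0],[0,0,0],[0,0,0],[0,0,0]], "claw": [85,85,85,85,85,85,85,85,85,85,85,85]}}

```text
time_s: 22.2
position: [0.6196, 0.2778, 0.2249]
tool_rot: [[0.854, 0.52, -0.003], [0.52, -0.854, -0.001], [-0.003, -0.001, -1.0]]
ft_force: [-0.4, 0.1, -0.2]
grip_width: 0.0851
gripper_force: 0.0
```

>>> {"api": "arm_command", "payload": {"turn": [[0,0,0.99],[0,0,0.99],[0,0,0.99],[0,0,0.99],[0,0,0],[0,0,0],[0,0,0],[0,0,0],[0,0,0],[0,0,0],[0,0,0],[0,0,0]], "xyz": [[0,0,0],[0,0,0],[0,0,0],[0,0,0],[-0.18,0.8,0],[-0.18,0.8,0],[-0.18,0.8,0],[-0.18,0.8,0],[-0.18,0.8,0],[-0.18,0.8,0],[-0.18,0.8,0],[-0.18,0.8,0]], "claw": [85,85,85,85,85,85,85,85,85,85,85,85]}}

```text
time_s: 23.4
position: [0.6139, -0.0515, 0.2251]
tool_rot: [[0.979, 0.204, -0.002], [0.204, -0.979, 0.001], [-0.002, -0.001, -1.0]]
ft_force: [-0.1, -0.0, 0.4]
grip_width: 0.085
gripper_force: 0.0
```

Run:
```python
from h import *
plan((.6167,-.112,.23),101.6)
```

```text
t 23.4 pos [ 0.6139 -0.0515  0.2251] phi -78.26 w 0.085 f [-0.1 -0.   0.4] q6 62 tiltdeg [ 0.06 -0.12]
turnz units(5deg) 0.029  shift units(50mm) after turn [-0.188  1.196 -0.097]
```

Square tube stands within 0.5 mm of its plate's centre. On to the oblong tube.

>>> {"api": "arm_command", "payload": {"turn": [[0,0,0],[0,0,0],[0,0,0],[0,0,0]], "xyz": [[-0.09,0.6,0],[-0.09,0.6,0],[0,0,0],[0,0,0]], "claw": [85,85,85,85]}}

```text
time_s: 23.8
position: [0.6176, -0.1108, 0.2252]
tool_rot: [[0.979, 0.202, -0.002], [0.202, -0.979, 0.001], [-0.002, -0.001, -1.0]]
ft_force: [0.6, 0.3, 0.2]
grip_width: 0.0851
gripper_force: 0.0
```

Run:
```python
from h import *
grab('wrist','w6.png')
L=load('wrist');W=cloud(L)
m=(W[...,2]>.072)&(W[...,2]<.088)&(np.hypot(W[...,0]-.617,W[...,1]+.112)<.055)
P=W[m][:,:2].astype(np.float32)*1000;r=cv2.minAreaRect(P);print(len(P),r)
plan((.6167,-.112,.028),101.6)
```

```text
1338 ((617.4180297851562, -111.15821838378906), (64.08332061767578, 34.03007125854492), 11.36902904510498)
t 23.85 pos [ 0.6177 -0.11    0.2255] phi -78.25 w 0.0851 f [-0.1  0.2  0.7] q6 57 tiltdeg [ 0.07 -0.08]
turnz units(5deg) 0.029  shift units(50mm) after turn [-0.028  0.034  3.951]
```

View pics/w6.png

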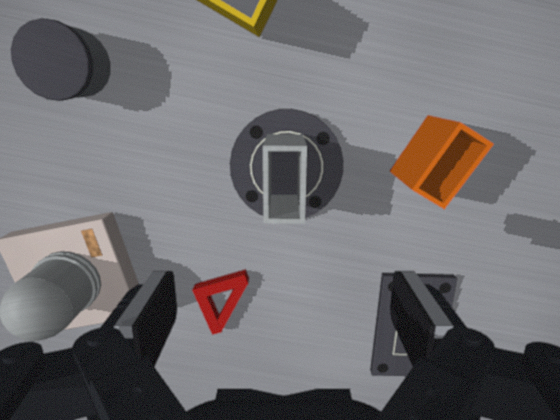

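>>> {"api": "arm_command", "payload": {"turn": [[0,0,0],[0,0,0],[0,0,0],[0,0,0],[0,0,0],[0,0,0],[0,0,0],[0,0,0],[0,0,0],[0,0,0]], "xyz": [[-0.01,0.03,0],[0,0,0.6],[0,0,0.6],[0,0,0.6],[0,0,0.6],[0,0,0.5],[0,0,0.5],[0,0,0.35],[0,0,0.17],[0,0,0]], "claw": [85,85,85,85,85,85,85,85,85,85]}}

```text
time_s: 24.85
position: [0.6175, -0.1114, 0.0296]
tool_rot: [[0.979, 0.204, -0.002], [0.204, -0.979, 0.001], [-0.002, -0.001, -1.0]]
ft_force: [0.9, 0.0, 0.7]
grip_width: 0.085
gripper_force: 0.0
```

>>> {"api": "arm_command", "payload": {"turn": [[0,0,0],[0,0,0],[0,0,0],[0,0,0],[0,0,0],[0,0,0],[0,0,0],[0,0,0],[0,0,0],[0,0,0],[0,0,0]], "xyz": [[0,0,0],[0,0,0],[0,0,0],[0,0,0],[0,0,0],[0,0,0],[0,0,0],[0,0,0],[0,0,0],[0,0,0],[0,0,0]], "claw": [70,60,50,44,40,36,32,28,25,25,25]}}

```text
time_s: 25.95
position: [0.6179, -0.112, 0.0306]
tool_rot: [[0.979, 0.204, 0.0], [0.204, -0.979, 0.0], [0.0, -0.0, -1.0]]
ft_force: [-1.5, 2.6, 5.8]
grip_width: 0.0333
gripper_force: 50.6
```

Run:
```python
from h import *
L=load('wrist')
P=pix(L,[(257,131),(323,138),(252,196),(315,201)],.01);print(P.round(4).tolist(),P.mean(0))
P=pix(L,[(230,165),(344,165),(287,108),(287,222)],.01);print(P.round(4).tolist(),P.mean(0))
```

```text
[[0.6456, -0.0788, 0.01], [0.6518, -0.1417, 0.01], [0.5812, -0.0856, 0.01], [0.5889, -0.1486, 0.01]] [ 0.61687621 -0.11370982  0.01      ]
[[0.6079, -0.059, 0.01], [0.6305, -0.1679, 0.01], [0.6721, -0.1024, 0.01], [0.5611, -0.1257, 0.01]] [ 0.61790811 -0.11374577  0.01      ]
```

>>> {"api": "arm_command", "payload": {"turn": [[0,0,0],[0,0,0],[0,0,0],[0,0,0],[0,0,0],[0,0,0],[0,0,0],[0,0,0],[0,0,0.33]], "xyz": [[0,0,-0.1],[0,0,-0.2],[0,0,-0.4],[0,0,-0.5],[0,0,-0.5],[0,0,-0.4],[0,0,-0.2],[0,0,0],[0,0,0]], "claw": [25,25,25,25,25,25,25,25,25]}}

```text
time_s: 26.85
position: [0.6174, -0.1121, 0.1443]
tool_rot: [[0.985, 0.174, -0.002], [0.174, -0.985, 0.001], [-0.001, -0.001, -1.0]]
ft_force: [-0.8, -0.1, -4.3]
grip_width: 0.0337
gripper_force: 50.2
```

>>> {"api": "arm_command", "payload": {"turn": [[0,0,0],[0,0,0],[0,0,0],[0,0,0],[0,0,0],[0,0,0],[0,0,0],[0,0,0],[0,0,0],[0,0,0],[0,0,0]], "xyz": [[-0.2,0.16,0],[-0.4,0.33,0],[-0.5,0.41,0],[-0.5,0.41,0],[-0.5,0.41,0],[-0.5,0.41,0],[-0.5,0.41,0],[-0.35,0.28,0],[-0.2,0.16,0],[0,0,0],[0,0,0]], "claw": [25,25,25,25,25,25,25,25,25,25,25]}}

```text
time_s: 27.95
position: [0.4643, -0.2905, 0.145]
tool_rot: [[0.985, 0.175, -0.0], [0.175, -0.985, 0.001], [-0.0, -0.001, -1.0]]
ft_force: [0.1, 0.1, -3.1]
grip_width: 0.0335
gripper_force: 50.3
```

Run:
```python
from h import *
plan((.4645,-.291,.0303),100.1)
```

```text
t 27.95 pos [ 0.4643 -0.2905  0.145 ] phi -79.92 w 0.0335 f [ 0.1  0.1 -3.1] q6 35 tiltdeg [ 0.04 -0.01]
turnz units(5deg) -0.004  shift units(50mm) after turn [2.000e-03 1.000e-02 2.294e+00]
```

>>> {"api": "arm_command", "payload": {"turn": [[0,0,0],[0,0,0],[0,0,0],[0,0,0],[0,0,0],[0,0,0],[0,0,0],[0,0,0],[0,0,0],[0,0,0]], "xyz": [[0,0,0.3],[0,0,0.5],[0,0,0.5],[0,0,0.4],[0,0,0.3],[0,0,0.14],[0,0,0.05],[0,0,0.05],[0,0,0],[0,0,0]], "claw": [25,25,25,25,25,25,25,25,25,25]}}

```text
time_s: 28.95
position: [0.4646, -0.291, 0.0339]
tool_rot: [[0.985, 0.175, 0.001], [0.175, -0.985, -0.001], [0.001, 0.001, -1.0]]
ft_force: [-0.3, 0.7, -3.3]
grip_width: 0.0339
gripper_force: 50.3
```

>>> {"api": "arm_command", "payload": {"turn": [[0,0,0],[0,0,0],[0,0,0],[0,0,0]], "xyz": [[0,0,0.03],[0,0,0.02],[0,0,0],[0,0,0]], "claw": [25,25,25,25]}}

```text
time_s: 29.35
position: [0.4643, -0.2909, 0.0308]
tool_rot: [[0.985, 0.175, -0.0], [0.175, -0.985, -0.0], [-0.0, 0.0, -1.0]]
ft_force: [0.6, 0.2, -3.9]
grip_width: 0.0336
gripper_force: 50.3
```

>>> {"api": "arm_command", "payload": {"turn": [[0,0,0],[0,0,0],[0,0,0],[0,0,0]], "xyz": [[0,0,0.02],[0,0,0.02],[0,0,0],[0,0,0]], "claw": [25,25,25,25]}}

```text
time_s: 29.75
position: [0.4644, -0.2909, 0.0305]
tool_rot: [[0.984, 0.175, 0.001], [0.175, -0.984, -0.001], [0.001, 0.001, -1.0]]
ft_force: [-4.6, 3.7, 13.6]
grip_width: 0.0335
gripper_force: 52.5
```

Contact. Release, rise and look.

>>> {"api": "arm_command", "payload": {"turn": [[0,0,0],[0,0,0],[0,0,0],[0,0,0],[0,0,0],[0,0,0],[0,0,0],[0,0,0],[0,0,0],[0,0,0],[0,0,0]], "xyz": [[0,0,-0.03],[0,0,0],[0,0,0],[0,0,0],[0,0,-0.2],[0,0,-0.5],[0,0,-0.8],[0,0,-0.9],[0,0,-0.9],[0,0,-0.7],[0,0,0]], "claw": [40,50,60,70,80,85,85,85,85,85,85]}}

```text
time_s: 30.85
position: [0.4655, -0.2918, 0.236]
tool_rot: [[0.984, 0.175, 0.007], [0.175, -0.984, -0.007], [0.006, 0.008, -1.0]]
ft_force: [-0.2, -0.2, -0.3]
grip_width: 0.0847
gripper_force: 0.0
```

Run:
```python
from h import *
grab('wrist','w7.png')
L=load('wrist');W=cloud(L)
m=(W[...,2]>.072)&(W[...,2]<.088)&(np.hypot(W[...,0]-.4645,W[...,1]+.291)<.055)
P=W[m][:,:2].astype(np.float32)*1000;r=cv2.minAreaRect(P);print(len(P),r)
plan((.4600,.083,.23),90)
```

```text
1249 ((464.2892761230469, -290.83148193359375), (64.30844116210938, 33.973026275634766), 10.372572898864746)
t 30.9 pos [ 0.4648 -0.2912  0.233 ] phi -79.9 w 0.0851 f [-0.2 -0.1 -0.6] q6 35 tiltdeg [-0.25  0.18]
turnz units(5deg) 2.02  shift units(50mm) after turn [-0.095 -7.484  0.06 ]
```

View pics/w7.png

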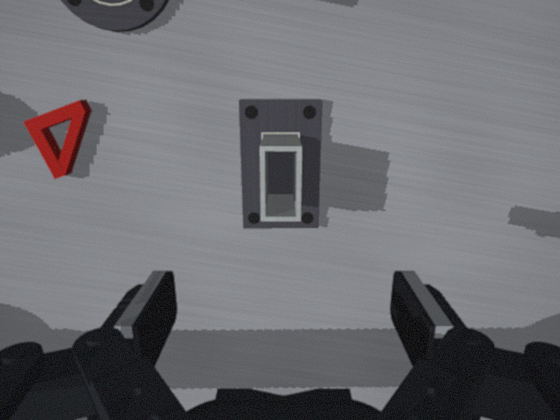

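Run:
```python
from h import *
L=load('wrist')
P=pix(L,[(251,112),(309,112),(254,218),(307,218)],.01);print(P.round(4).tolist(),P.mean(0))
plan((.4597,.083,.23),-79.9)
```

```text
[[0.5118, -0.2536, 0.01], [0.5216, -0.3086, 0.01], [0.4052, -0.273, 0.01], [0.4148, -0.3278, 0.01]] [ 0.46337995 -0.29073117  0.01      ]
t 30.9 pos [ 0.4648 -0.2912  0.233 ] phi -79.9 w 0.0851 f [-0.2 -0.1 -0.6] q6 35 tiltdeg [-0.25  0.18]
turnz units(5deg) -0.0  shift units(50mm) after turn [ 1.213 -7.386  0.06 ]
```

Oblong tube is within about 1 mm of centre and 0.3° of parallel. Now the shell.

>>> {"api": "arm_command", "payload": {"turn": [[0,0,0],[0,0,0],[0,0,0],[0,0,0],[0,0,0],[0,0,0],[0,0,0],[0,0,0],[0,0,0],[0,0,0],[0,0,0],[0,0,0]], "xyz": [[0.06,-0.4,0],[0.12,-0.7,0],[0.13,-0.8,0],[0.13,-0.8,0],[0.13,-0.8,0],[0.13,-0.8,0],[0.13,-0.8,0],[0.13,-0.8,0],[0.13,-0.8,0],[0.12,-0.69,0],[0,0,0],[0,0,0]], "claw": [85,85,85,85,85,85,85,85,85,85,85,85]}}

```text
time_s: 32.1
position: [0.4586, 0.084, 0.2295]
tool_rot: [[0.984, 0.177, -0.002], [0.177, -0.984, -0.0], [-0.002, -0.0, -1.0]]
ft_force: [-0.8, -1.4, 0.3]
grip_width: 0.0854
gripper_force: 0.0
```

Run:
```python
from h import *
from scipy.optimize import least_squares
grab('wrist','w8.png')
L=load('wrist');W=cloud(L)
m=(W[...,2]>.079)&(W[...,2]<.12)&(np.hypot(W[...,0]-.46,W[...,1]-.083)<.05)
P=W[m]*1000
o=least_squares(lambda p:np.linalg.norm(P-p[:3],axis=1)-p[3],[460,83,71,30],loss='soft_l1');print('shell',len(P),o.x.round(1))
plan((.4597,.083,.038),-79.9)
```

```text
shell 3944 [459.5  83.   71.4  30.6]
t 32.15 pos [0.4588 0.0833 0.2296] phi -79.89 w 0.0849 f [-1.2  0.5 -0.7] q6 76 tiltdeg [ 0.01 -0.09]
turnz units(5deg) 0.002  shift units(50mm) after turn [0.017 0.008 3.833]
```

>>> {"api": "arm_command", "payload": {"turn": [[0,0,0],[0,0,0],[0,0,0],[0,0,0],[0,0,0],[0,0,0],[0,0,0],[0,0,0],[0,0,0],[0,0,0]], "xyz": [[0.02,0,0],[0,0,0.6],[0,0,0.6],[0,0,0.6],[0,0,0.6],[0,0,0.5],[0,0,0.4],[0,0,0.35],[0,0,0.17],[0,0,0]], "claw": [85,85,85,85,85,85,85,85,85,85]}}

```text
time_s: 33.15
position: [0.4598, 0.0831, 0.0386]
tool_rot: [[0.985, 0.174, -0.002], [0.174, -0.985, 0.0], [-0.002, -0.0, -1.0]]
ft_force: [0.2, -0.4, 0.2]
grip_width: 0.0848
gripper_force: 0.0
```

>>> {"api": "arm_command", "payload": {"turn": [[0,0,0],[0,0,0],[0,0,0],[0,0,0],[0,0,0],[0,0,0],[0,0,0],[0,0,0]], "xyz": [[0,0,0],[0,0,0],[0,0,0],[0,0,0],[0,0,0],[0,0,0],[0,0,0],[0,0,0]], "claw": [70,65,60,55,50,50,50,50]}}

```text
time_s: 33.95
position: [0.4607, 0.0834, 0.0404]
tool_rot: [[0.984, 0.176, 0.002], [0.176, -0.984, -0.001], [0.002, 0.001, -1.0]]
ft_force: [-1.4, -3.1, 8.7]
grip_width: 0.0591
gripper_force: 52.5
```

>>> {"api": "arm_command", "payload": {"turn": [[0,0,0],[0,0,0],[0,0,0],[0,0,0],[0,0,0],[0,0,0],[0,0,0],[0,0,0]], "xyz": [[0,0,-0.1],[0,0,-0.2],[0,0,-0.4],[0,0,-0.5],[0,0,-0.4],[0,0,-0.2],[0,0,0],[0,0,0]], "claw": [50,50,50,50,50,50,50,50]}}

```text
time_s: 34.75
position: [0.4597, 0.0838, 0.1288]
tool_rot: [[0.985, 0.175, -0.001], [0.175, -0.985, 0.0], [-0.001, -0.0, -1.0]]
ft_force: [0.2, -0.3, -1.9]
grip_width: 0.0591
gripper_force: 54.3
```

Run:
```python
from h import *
plan((.617,-.1138,.13),-79.9)
```

```text
t 34.75 pos [0.4597 0.0838 0.1288] phi -79.9 w 0.0591 f [ 0.2 -0.3 -1.9] q6 76 tiltdeg [ 0.01 -0.06]
turnz units(5deg) -0.001  shift units(50mm) after turn [ 2.405  4.442 -0.024]
```

>>> {"api": "arm_command", "payload": {"turn": [[0,0,0],[0,0,0],[0,0,0],[0,0,0],[0,0,0],[0,0,0],[0,0,0],[0,0,0],[0,0,0],[0,0,0],[0,0,0],[0,0,0]], "xyz": [[0.12,0.22,0],[0.27,0.5,0],[0.32,0.6,0],[0.32,0.6,0],[0.32,0.6,0],[0.32,0.6,0],[0.32,0.58,0],[0.25,0.46,0],[0.16,0.28,0],[0,0,0],[0,0,0],[0,0,0]], "claw": [50,50,50,50,50,50,50,50,50,50,50,50]}}

```text
time_s: 35.95
position: [0.6166, -0.1134, 0.1288]
tool_rot: [[0.984, 0.176, -0.001], [0.176, -0.984, 0.001], [-0.001, -0.001, -1.0]]
ft_force: [-0.5, -0.2, -3.5]
grip_width: 0.0589
gripper_force: 54.5
```

Run:
```python
from h import *
plan((.617,-.1138,.0245),-79.9)
```

```text
t 35.95 pos [ 0.6166 -0.1134  0.1288] phi -79.88 w 0.0589 f [-0.5 -0.2 -3.5] q6 59 tiltdeg [ 0.05 -0.07]
turnz units(5deg) 0.004  shift units(50mm) after turn [0.006 0.01  2.086]
```

>>> {"api": "arm_command", "payload": {"turn": [[0,0,0],[0,0,0],[0,0,0],[0,0,0],[0,0,0],[0,0,0],[0,0,0],[0,0,0],[0,0,0]], "xyz": [[0,0.01,0.3],[0,0,0.5],[0,0,0.5],[0,0,0.35],[0,0,0.2],[0,0,0.1],[0,0,0.05],[0,0,0],[0,0,0]], "claw": [50,50,50,50,50,50,50,50,50]}}

```text
time_s: 36.85
position: [0.6176, -0.1144, 0.0301]
tool_rot: [[0.985, 0.175, 0.001], [0.175, -0.985, -0.001], [0.001, 0.001, -1.0]]
ft_force: [0.2, 0.4, -2.7]
grip_width: 0.0586
gripper_force: 54.5
```

>>> {"api": "arm_command", "payload": {"turn": [[0,0,0],[0,0,0],[0,0,0],[0,0,0]], "xyz": [[0,0,0.03],[0,0,0.02],[0,0,0],[0,0,0]], "claw": [50,50,50,50]}}

```text
time_s: 37.25
position: [0.6172, -0.1143, 0.0268]
tool_rot: [[0.985, 0.175, -0.0], [0.175, -0.985, -0.0], [-0.0, 0.0, -1.0]]
ft_force: [0.3, -0.2, -2.3]
grip_width: 0.059
gripper_force: 54.5
```

>>> {"api": "arm_command", "payload": {"turn": [[0,0,0],[0,0,0],[0,0,0],[0,0,0]], "xyz": [[0,0,0.02],[0,0,0.02],[0,0,0],[0,0,0]], "claw": [50,50,50,50]}}

```text
time_s: 37.65
position: [0.6173, -0.1144, 0.0255]
tool_rot: [[0.985, 0.175, 0.0], [0.175, -0.985, -0.0], [0.0, 0.0, -1.0]]
ft_force: [-2.4, 0.4, 6.0]
grip_width: 0.0583
gripper_force: 55.0
```

>>> {"api": "arm_command", "payload": {"turn": [[0,0,0],[0,0,0],[0,0,0],[0,0,0],[0,0,0],[0,0,0],[0,0,0],[0,0,0],[0,0,0],[0,0,0],[0,0,0]], "xyz": [[0,0,0],[0,0,0],[0,0,0],[0,0,0],[0,0,-0.2],[0,0,-0.5],[0,0,-0.8],[0,0,-0.9],[0,0,-0.9],[0,0,-0.7],[0,0,0]], "claw": [64,70,80,85,85,85,85,85,85,85,85]}}

```text
time_s: 38.75
position: [0.6187, -0.1148, 0.2313]
tool_rot: [[0.984, 0.175, 0.01], [0.175, -0.984, -0.004], [0.009, 0.006, -1.0]]
ft_force: [0.0, -0.2, 0.7]
grip_width: 0.0849
gripper_force: 0.0
```

Run:
```python
from h import *
from scipy.optimize import least_squares
grab('wrist','w9.png')
L=load('wrist');W=cloud(L)
m=(W[...,2]>.064)&(W[...,2]<.12)&(np.hypot(W[...,0]-.617,W[...,1]+.114)<.05)
P=W[m]*1000
o=least_squares(lambda p:np.linalg.norm(P-p[:3],axis=1)-p[3],[617,-114,57,30],loss='soft_l1');print('shell',len(P),o.x.round(1),P[:,2].max())
plan((.617,-.114,.2),-79.9)
```

```text
shell 3540 [ 616.1 -114.4   56.5   30.6] 87.88566459723269
t 38.8 pos [ 0.6178 -0.1145  0.228 ] phi -79.9 w 0.085 f [-0.2  0.3 -0. ] q6 59 tiltdeg [-0.17  0.28]
turnz units(5deg) -0.0  shift units(50mm) after turn [-0.014 -0.012  0.56 ]
```

View pics/w9.png

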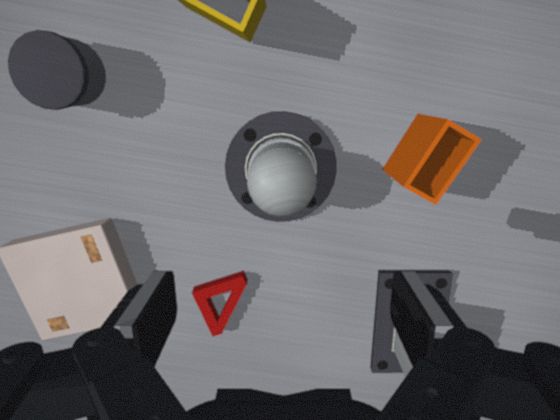

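The shell stands upright, centred within about 1 mm on the round plate, with the bystanders unmoved. Handing in.

```bash
python3 -c "
from rig import env
print(env.close_job())"
```

```text
the job is handed in; nothing more can be done
None
```

The job is handed in at about 39 s: shell, square tube and oblong tube stand upright on their own plates, each measured within about 1 mm of the middle, with the tubes parallel to their plates to well under 1°.

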